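Pack the carved samples into their delivery box

TASK

Pack the turned round finial, the square-footed finial and the carved moulding panel together into the small plywood box, all three standing upright and flat on its floor; the round finial is already in the box but stands in the way, so shift it over to make room, and the panel stands on its long edge beside the two finials. Set each piece down gently rather than letting it drop, and leave the other things on the bench where they are.

Things in the scene. Friction and masses are not known exactly. Their poses are not given: they have to be found in the camera images.
- box: Shallow open plywood delivery box, fixed to the bench. Outside 138 (its x) x 104 (its y) x 38 mm high; walls and floor 8 mm thick, so inside 122 x 88 mm and 30 mm deep. Origin: centre of its underside; z up. The inner floor is 8 mm above the origin.
- round_finial: Turned pale-wood finial: round foot 58 mm in diameter and 26 mm tall, neck 22 mm thick, and a round grip knob 30 mm in diameter from 42 to 66 mm above its underside (total height 66 mm). Starts standing loosely in the middle of the box, in the way. Origin: centre of its underside; z up.
- square_finial: Pale-wood finial with a square foot 58 x 58 mm, 26 mm tall, a neck 22 mm square, and a square grip knob 30 x 30 mm from 42 to 66 mm above its underside (total height 66 mm), faces parallel to the foot. Starts standing on the bench to one side of the box. Origin: centre of its underside; x and y square to its faces, z up.
- panel: Carved pale-wood moulding sample with scrolls, a slab 112 long (its x) x 24 thick (its y) x 95 mm tall (its z), starting upright on its long narrow edge on the bench, on the other side of the box. Origin: centre of its underside; z up.
- gouge_a: Bystander: carving gouge, pale handle, lying, about 225 mm long and 29 mm high; origin at bench level under the handle, 30 mm from its butt, x towards the cutting edge. Leave it alone.
- gouge_b: Bystander: carving gouge, brown handle, lying, about 225 mm long and 29 mm high; origin at bench level under the handle, 30 mm from its butt, x towards the cutting edge. Leave it alone.
- gouge_c: Bystander: carving gouge, dark handle, lying, about 225 mm long and 29 mm high; origin at bench level under the handle, 30 mm from its butt, x towards the cutting edge. Leave it alone.
- hammer: Bystander: hammer lying on the bench. Leave it alone.
- rosette: Bystander: pale square rosette block with a carved flower, 70 x 70 x 26 mm, no knob. Leave it alone.
- stone: Bystander: grey sharpening stone 40 x 120 x 22 mm. Leave it alone.
- wax_tin: Bystander: round steel wax tin, 70 mm across, 50 mm tall. Leave it alone.
There are look-alikes about, which are no part of the job. Leave any pink or turquoise look-alike of the panel alone.

How it is judged (in metres and radians):
At the end, for the whole second after the job is handed in: Round finial, square finial and panel are all within the inside of the box, each with its underside on the box floor (within about 3 mm), upright within 0.12 rad, and at rest (under 0.02 m/s) (x of round_finial in the frame of box between -0.061 and 0.061 m and y of round_finial in the frame of box between -0.044 and 0.044 m and z of round_finial in the frame of box between 0.004 and 0.011 m and angle between each of round_finial, square_finial, panel's own z axis and vertical below 0.12 rad and linear speed of each of round_finial, square_finial, panel below 0.02 m/s and x of square_finial in the frame of box between -0.061 and 0.061 m and y of square_finial in the frame of box between -0.044 and 0.044 m and z of square_finial in the frame of box between 0.004 and 0.011 m and x of panel in the frame of box between -0.061 and 0.061 m and y of panel in the frame of box between -0.044 and 0.044 m and z of panel in the frame of box between 0.004 and 0.011 m); the robot touches nothing.
It fails at once if a piece drops into or slams down in the box (faster than 0.5 m/s within 30 mm of its floor) ((x of round_finial in the frame of box between -0.061 and 0.061 m and y of round_finial in the frame of box between -0.044 and 0.044 m and z of round_finial in the frame of box between -0.01 and 0.038 m and linear speed of round_finial above 0.5 m/s) or (x of square_finial in the frame of box between -0.061 and 0.061 m and y of square_finial in the frame of box between -0.044 and 0.044 m and z of square_finial in the frame of box between -0.01 and 0.038 m and linear speed of square_finial above 0.5 m/s) or (x of panel in the frame of box between -0.061 and 0.061 m and y of panel in the frame of box between -0.044 and 0.044 m and z of panel in the frame of box between -0.01 and 0.038 m and linear speed of panel above 0.5 m/s)).
It fails at once if a bystander is shifted by more than 30 mm (distance of any of gouge_a, gouge_b, gouge_c, hammer, rosette, stone, wax_tin from where it was at the start of the episode above 0.03 m).
It also fails if it takes over 67 s, if anything falls off the work surface, if the arm or the gripper's body presses on something with over 40 N, if the wrist force passes 120 N, or if a joint passes its speed limit or range.

ROBOT

A 6-joint arm with a two-finger parallel gripper is mounted at the origin on the work surface. World frame = base frame: x ahead of the robot, y to its left, z up, the work surface at z = 0. Lengths are in mm, angles in degrees, forces in N, time in s.
With the tool pointing down it reaches from about 300 to 850 mm from the base axis. Payload 4.2 kg.
Tool frame: the origin (TCP) lies midway between the tips of the shut fingers; the grasp point (between the pads) lies 19 mm behind it; z points along the fingers, y is the line along which they close (so a half turn about z gives the same grasp; the last joint's range is limited). The gripper opens to 91 mm and grips with 3 to 60 N. Pads are 32 mm wide; open, the fingers measure 118 mm over their backs; the gripper's body (76 mm by 178 mm) begins 60 mm behind the grasp point.
Start: joints at [72.479, 18.312, 89.639, -0, 72.044, -1.146], TCP at [162.109, 551.692, 213.976] pointing down, gripper open.
Joint ranges: [-177.97, 177.97], [-48.28, 115.42], [12.27, 149.76], [-77.06, 257.06], [2.81, 150.46], [-146.56, 146.56]. Speed limits (degrees/s): [147.25, 147.25, 180, 180, 180, 180].

INTERFACE

Orientations are given as [roll, pitch, yaw] about the fixed x, y, z axes, in that order (R = Rz(yaw) Ry(pitch) Rx(roll)).
In Python, from workcell import state, grab_frame, camera_model, workorder gives the robot as it stands.
- The arm moves only by the tool carry_out, never from a script. Its argument "commands" is a list of rows, each a list of 7 numbers: the turn, a rotation vector about the tool's x, y, z in degrees, then the shift along the tool's x, y, z in mm, then the opening, from -1 (shut) to 1 (fully open). In form: [[ax, ay, az, dx, dy, dz, hand], ...]. A call has 1 to 20 rows; each row is the pose to reach, as a shift and turn from the pose commanded when the call began, along the tool's axes at that moment; what a row does not reach only later rows make up. A row lasts 1/10 s, in which the tool goes at most 50 mm and 8.59 degrees, less where a joint would pass 70% of its speed; a pose out of reach is approached as far as the arm can. A call with a gripper value outside its range is refused whole. The fingers move at their own pace and stop on an object; "force" is the grip in N (left out, the last holds). Time passes only in rows, so rows that repeat a pose let the fingers close. It gives the time, the measured TCP pose, the force, the opening and the grip force at its end, in the units of the state.
- state(): the state, without advancing time (a new reading comes with each control period).
- grab_frame(name): name is "side" or "top" or "wrist"; returns the picture (420x560x3 uint8, red, green, blue); there is no depth.
- camera_model(name): a dict with "fx", "fy", "cx", "cy" (pixels), "origin" and "rotation" of the camera in the world; the wrist camera has in their place "mount" (4x4, takes a point from camera to tool coordinates, whose origin is the TCP and whose axes are the flange's). Camera axes: x right, y up, looking along -z (the intrinsics and any distortion apply to the point x, -y, -z); pixel columns grow to the right and rows downward; lengths in mm; the calibration is good to about 2 mm. A picture is of the moment at which its call begins: read the wrist's pose just before it. camera_model takes no time and is no camera call.
- workorder.job_done(): hands the job in; it is judged then, once.
The state is a dict: "time_s": time; "qpos": joint angles; "qvel": joint speeds; "effort": joint torques, N m; "ee_pos": TCP position; "ee_rot": TCP orientation; "force": force on the tool from outside, world axes, zero at the start; "torque": the same for the moment, N m; "gripper_width": finger opening in mm; "gripper_force": force on a finger pad.
Only numpy, scipy, OpenCV 4.12 (cv2) and the standard library are available. Lean on these libraries where they do the work, as an engineer would, in place of code of your own. Each camera call takes 0.05 s, during which the arm holds its last target. There are 200 camera calls.

## Working session

There is one attempt and no reset: what is moved stays moved. The work goes in short steps, Python scripts to look and compute and a tool call to move; the robot and the scene stay as the last step left them, time stands still between calls to the robot, and variables do not carry over. Pictures are saved under pics/ and viewed, at most 10 in all, crops included, and the job is handed in when it is done.

Besides the shell and the picture viewer there is one more tool, called after "Emit:" in YAML: its name, and indented under it one key for each argument. carry_out: Moves the arm, as the interface text tells. Its arguments: {"type":"object","properties":{"commands":{"type":"array"},"force":{"type":"number"}},"required":["commands"]}

```bash
mkdir -p pics; ls; python3 - <<'E'
from workcell import *
import cv2,numpy as np
s=state();print({k:np.round(v,2).tolist() for k,v in s.items()})
for n in("top","side"):
    f=grab_frame(n);cv2.imwrite(f"pics/{n}0.png",f[:,:,::-1]);print(n,camera_model(n))
print(camera_model("wrist"))
E
```

```text
pics
{'time_s': 0.0, 'qpos': [72.48, 18.35, 89.71, -0.0, 72.04, -1.15], 'qvel': [0.04, -0.04, -0.06, 0.09, -0.08, -0.02], 'effort': [-0.0, -41.24, -23.2, 0.07, 0.05, -0.0], 'ee_pos': [161.95, 551.2, 213.13], 'ee_rot': [-179.9, -0.0, 163.63], 'force': [-0.39, 0.5, 0.56], 'torque': [-0.04, -0.02, 0.0], 'gripper_force': 0.0, 'gripper_width': 91.18}
top {'fx': 383.37603404415574, 'fy': 383.37603404415574, 'cx': 277.685368319378, 'cy': 213.141673220177, 'origin': array([ 336.92982435,  -54.18706986, 1149.26676493]), 'rotation': array([  9.38676785,   1.62120849, -88.48700202])}
side {'fx': 430.7679002397059, 'fy': 430.7679002397059, 'cx': 283.0789743946506, 'cy': 213.89211279241317, 'origin': array([ 330.38606147, -795.35862532,  883.95579275]), 'rotation': array([ 41.98537545,   0.67989657, -14.18279168])}
{'fx': 365.1297862356855, 'fy': 365.1297862356855, 'cx': 279.79670906918017, 'cy': 210.1145142026744, 'mount': array([[-1.44100427e-03,  9.67998214e-01,  2.50952947e-01,
         6.95878456e+01],
       [ 9.99998761e-01,  1.23578024e-03,  9.75359799e-04,
        -7.41651199e-01],
       [ 6.34023850e-04,  2.50954041e-01, -9.67998795e-01,
        -1.71306591e+02],
       [ 0.00000000e+00,  0.00000000e+00,  0.00000000e+00,
         1.00000000e+00]])}
```

View pics/top0.png

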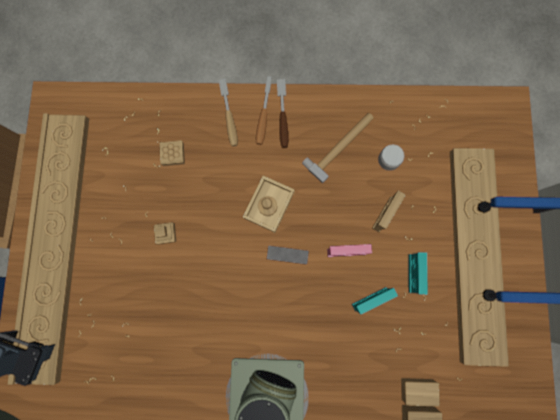

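View pics/side0.png

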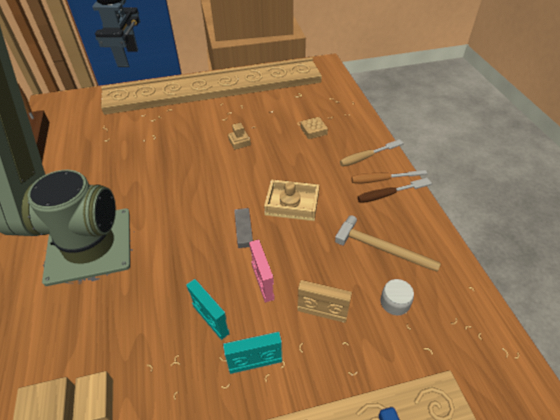

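```bash
cat > h.py <<'E'
import numpy as np,cv2
from scipy.spatial.transform import Rotation as Ro
from workcell import *
def rot(r): return Ro.from_euler('xyz',r,degrees=True).as_matrix()
def cam(n,s=None):
    m=camera_model(n)
    if n!="wrist": return m,np.array(m["origin"]),rot(m["rotation"])
    T=rot(s["ee_rot"]); M=m["mount"]
    return m,np.array(s["ee_pos"])+T@M[:3,3],T@M[:3,:3]
def cast(c,px,z):
    m,o,R=c; px=np.atleast_2d(px).astype(float)
    d=np.c_[(px[:,0]-m["cx"])/m["fx"],-(px[:,1]-m["cy"])/m["fy"],-np.ones(len(px))]@R.T
    return o+d*((z-o[2])/d[:,2])[:,None]
def proj(c,P):
    m,o,R=c; q=(np.atleast_2d(P)-o)@R
    return np.c_[m["cx"]+m["fx"]*q[:,0]/-q[:,2],m["cy"]+m["fy"]*q[:,1]/q[:,2]]
def shot(name,cn="wrist"):
    s=state();f=grab_frame(cn)[:,:,::-1].copy();cv2.imwrite(f"pics/{name}.png",f);return s,f,cam(cn,s)
E
python3 - <<'E'
from h import *
ct,cs=cam("top"),cam("side")
print("base",proj(ct,[0,0,0]),proj(cs,[0,0,0]))
for n,p,z in(("round",(267,203),74),("square",(164,233),60),("panel",(390,210),95),("boxc",(269,203),38),("rosette",(171,152),26)):
    w=cast(ct,p,z)[0];print(n,w.round(),proj(cs,w).round())
t=cv2.imread("pics/top0.png");s=cv2.imread("pics/side0.png")
c=lambda f,x,y,w=40:cv2.resize(f[y-w:y+w,x-w:x+w],(260,260),interpolation=cv2.INTER_CUBIC)
cv2.imwrite("pics/crop0.png",np.vstack([np.hstack([c(t,164,233),c(t,269,203),c(t,390,211)]),np.hstack([c(s,238,136),c(s,292,200),c(s,325,300)])]))
E
```

```text
base [[266.85471003 397.13292766]] [[ 89.53648109 245.47436624]]
round [543.  12.  74.] [[290. 185.]]
square [451. 307.  60.] [[237. 129.]]
panel [ 526. -331.   95.] [[323. 287.]]
boxc [550.   9.  38.] [[292. 194.]]
rosette [705. 316.  26.] [[314. 124.]]
```

View pics/crop0.png

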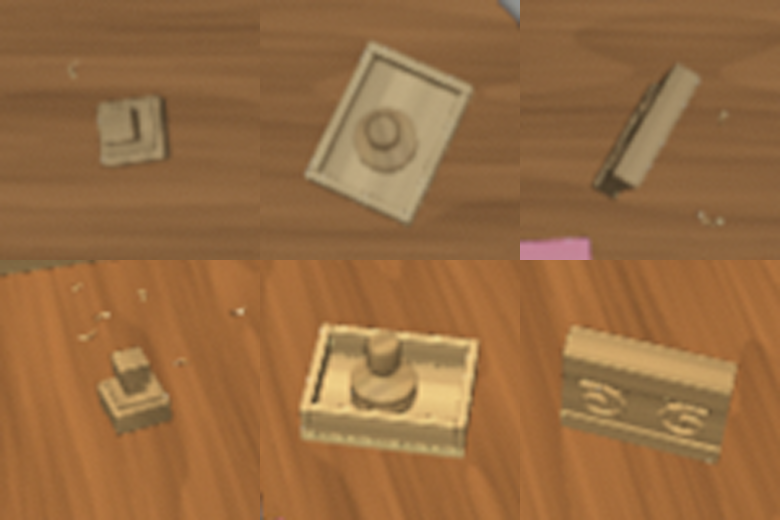

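Candidates: the square finial is at top (164,233); the rosette at (171,152) has no knob. The panel is the pale one at (390,211); the pink (350,250) and turquoise (418,273), (375,300) ones are look-alikes. The crop confirms both choices: a square knobbed finial, and a pale panel with scrolls. The round finial stands in the box at (267,203).

Next I move the wrist camera over the square finial.

Emit:
carry_out:
  commands:
    - [0,0,-16.4,-346,-153,0,1]
    - [0,0,-16.4,-346,-153,0,1]
    - [0,0,-16.4,-346,-153,0,1]
    - [0,0,-16.4,-346,-153,0,1]
    - [0,0,-16.4,-346,-153,0,1]
    - [0,0,-16.4,-346,-153,0,1]
    - [0,0,-16.4,-346,-153,0,1]
    - [0,0,-16.4,-346,-153,0,1]
    - [0,0,-16.4,-346,-153,0,1]
    - [0,0,-16.4,-346,-153,0,1]
    - [0,0,-16.4,-346,-153,0,1]
    - [0,0,-16.4,-346,-153,0,1]

```text
time_s: 1.3
ee_pos: [449.9, 308.2, 213.9]
ee_rot: [180.0, -0.0, -179.9]
force: [0.3, -0.4, -0.9]
gripper_width: 91.1
gripper_force: 0.0
```

```bash
python3 - <<'E'
from h import *
s,f,c=shot("w1");print(np.round(s["ee_pos"],1),np.round(s["ee_rot"],1),s["time_s"])
cv2.imwrite("pics/w1b.png",cv2.resize(f,(800,600)))
E
```

```text
[449.9 308.2 213.9] [ 180.    -0.  -179.9] 1.3
```

View pics/w1b.png

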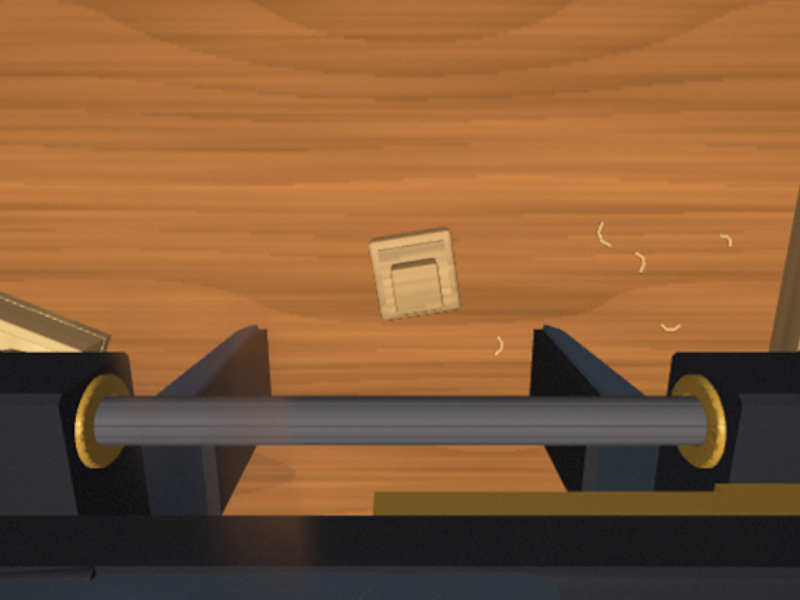

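The wrist view shows the square finial at (290,192), rotated a few degrees, with the edge of the box at lower left.

```bash
python3 - <<'E'
from h import *
f=cv2.imread("pics/w1.png");s=state();c=cam("wrist",s)
x0,y0=240,145;r=f[y0:232,x0:340];h=cv2.cvtColor(r,cv2.COLOR_BGR2HSV)
print(h[45,50],h[10,10],h[20,30]);
t,m=cv2.threshold(h[:,:,1],0,255,cv2.THRESH_BINARY_INV+cv2.THRESH_OTSU);print(t)
m=cv2.morphologyEx(m,cv2.MORPH_OPEN,np.ones((3,3)));m=cv2.morphologyEx(m,cv2.MORPH_CLOSE,np.ones((7,7)))
k=max(cv2.findContours(m,0,2)[0],key=cv2.contourArea)
R=cv2.minAreaRect(k);b=cv2.boxPoints(R)+[x0,y0];print(R,b)
b=b[np.argsort(b[:,1])]
for zt in(0,26):
    P=np.r_[cast(c,b[:2],zt),cast(c,b[2:],26)][:,:2];print(zt,P.round(1),P.mean(0))
    a=P[1]-P[0];e=P[3]-P[2];print(np.degrees(np.arctan2(a[1],a[0])),np.degrees(np.arctan2(e[1],e[0])),np.linalg.norm(a),np.linalg.norm(e),np.linalg.norm((P[:2]-P[2:]).mean(0)))
v=np.hstack([cv2.resize(r,None,fx=4,fy=4),cv2.cvtColor(cv2.resize(m,None,fx=4,fy=4),8)]);cv2.imwrite("pics/m1.png",v)
E
```

```text
[ 16 120 217] [ 14 169 181] [ 15 144 136]
146.0
((50.034671783447266, 46.225433349609375), (58.38996505737305, 57.93379211425781), 81.25383758544922) [[256.96530533 166.77456474]
 [314.22542572 157.96531487]
 [323.10403442 215.67630005]
 [265.84391785 224.48554993]]
0 [[423.2 343.1]
 [432.5 282.7]
 [478.9 351.1]
 [488.4 292.6]] [455.77041052 317.3901327 ]
-81.19689879540175 -80.82560883822448 61.03948429888616 59.262555701298794 56.51165185184618
26 [[420.3 340.6]
 [429.  284.4]
 [478.9 351.1]
 [488.4 292.6]] [454.16158867 317.19684691]
-81.1968987954018 -80.82560883822448 56.92033754901981 59.262555701298794 59.74997326243824
```

View pics/m1.png

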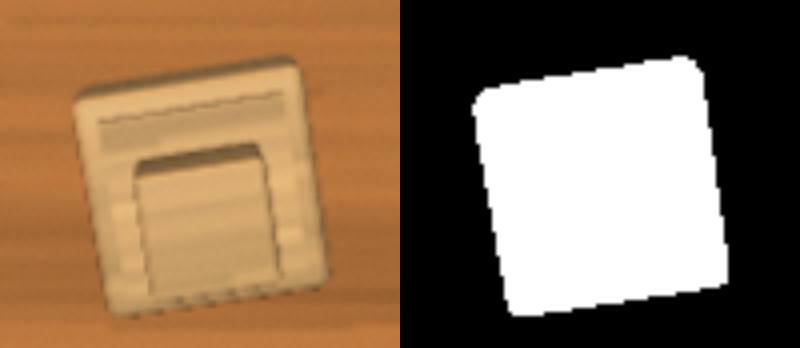

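Emit:
carry_out:
  commands:
    - [0,0,25,-100,-299,0,1]
    - [0,0,25,-100,-299,0,1]
    - [0,0,25,-100,-299,0,1]
    - [0,0,25,-100,-299,0,1]
    - [0,0,25,-100,-299,0,1]
    - [0,0,25,-100,-299,0,1]
    - [0,0,25,-100,-299,0,1]
    - [0,0,25,-100,-299,0,1]
    - [0,0,25,-100,-299,0,1]
    - [0,0,25,-100,-299,0,1]
    - [0,0,25,-100,-299,0,1]

```text
time_s: 2.45
ee_pos: [550.7, 10.0, 214.0]
ee_rot: [180.0, -0.0, 155.2]
force: [0.4, -0.1, -0.5]
gripper_width: 91.1
gripper_force: 0.0
```

```bash
python3 - <<'E'
from h import *
s,f,c=shot("w2");print(np.round(s["ee_pos"],1),np.round(s["ee_rot"],1),s["time_s"])
cv2.imwrite("pics/w2b.png",cv2.resize(f[60:300,120:440],(800,600),interpolation=cv2.INTER_CUBIC))
c1=(c[0],*cam("wrist",{"ee_pos":[449.9,308.2,213.9],"ee_rot":[180,0,-179.9]})[1:])
K=cast(c1,[(273.75,187.5),(305.75,183.75),(310,213.75),(277.5,218.25)],66);print(K.round(1),K.mean(0))
E
```

```text
[550.7  10.  214. ] [180.   -0.  155.2] 2.45
[[442.4 301.9  66. ]
 [439.  330.3  66. ]
 [466.6 334.7  66. ]
 [470.8 305.2  66. ]] [454.72563049 318.03415158  66.        ]
```

View pics/w2b.png

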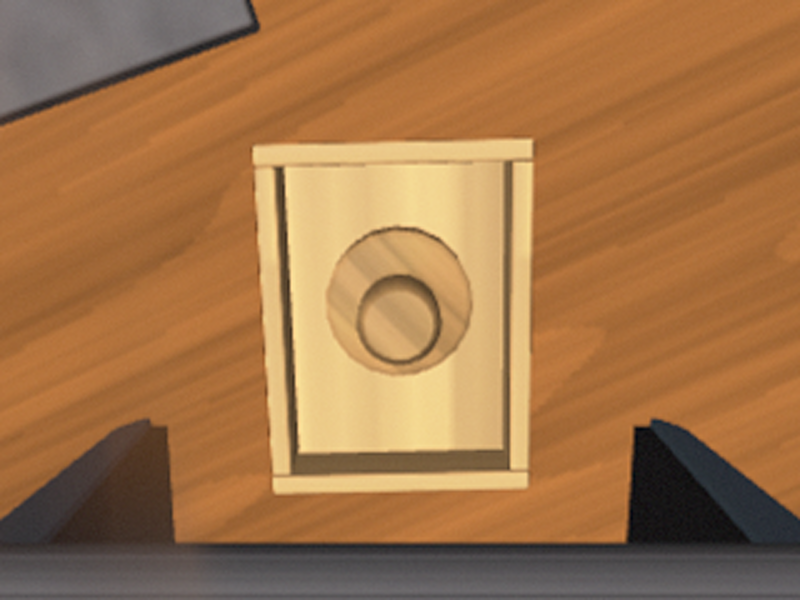

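The wrist view shows the box rim with corners near (221,119), (333,116), (331,255), (230,257). The round finial's knob is at (280,188), in the middle of the box.

```bash
python3 - <<'E'
from h import *
s=state();c=cam("wrist",s);f=cv2.imread("pics/w2.png")
x0,y0=205,105;r=f[y0:270,x0:350];h=cv2.cvtColor(r,cv2.COLOR_BGR2HSV)
t,m=cv2.threshold(h[:,:,1],0,255,cv2.THRESH_BINARY_INV+cv2.THRESH_OTSU);print(t,h[75,5],h[70,22])
m=cv2.morphologyEx(m,cv2.MORPH_CLOSE,np.ones((9,9)))
k=cv2.convexHull(max(cv2.findContours(m,0,2)[0],key=cv2.contourArea))
q=cv2.approxPolyN(k,4).reshape(-1,2)+[x0,y0]
v=np.array([(253,147),(533,139),(527,488),(274,493)])*.4+[120,60]
print(q.tolist(),v.tolist())
def rect(p):
    P=cast(c,p,38)[:,:2];d=np.roll(P,-1,0)-P
    print("centre",P.mean(0).round(1),"len",np.linalg.norm(d,axis=1).round(1),"ang",np.degrees(np.arctan2(d[:,1],d[:,0])).round(1),P.round(1).tolist())
rect(q);rect(v)
I=np.array([(275,165),(515,160),(511,471),(291,474)])*.4+[120,60];rect(I)
g=lambda x,y:np.array([x,y])*.4+[120,60]
print("knob",cast(c,g(400,321),74).round(1),"footL/R",cast(c,[g(327,301),g(472,301)],34).round(1))
E
```

```text
141.0 [ 14 170 181] [ 19 110 230]
[[331, 255], [229, 257], [220, 117], [333, 115]] [[221.2, 118.80000000000001], [333.20000000000005, 115.6], [330.8, 255.20000000000002], [229.60000000000002, 257.20000000000005]]
centre [549.7   7.8] len [103.6 138.  104.1 137.6] ang [-113.7  156.5   66.   -23.7] [[633.7, 27.7], [592.0, -67.2], [465.4, -12.2], [507.7, 82.9]]
centre [550.4   7.9] len [103.3 137.2 102.8 136.6] ang [  66.7  -23.8 -113.7  156.3] [[467.3, -12.0], [508.3, 82.9], [633.8, 27.4], [592.4, -66.8]]
centre [550.3   8.5] len [ 89.  122.4  89.  121.9] ang [  66.2  -23.9 -114.1  156.1] [[476.5, -7.5], [512.4, 73.9], [624.3, 24.4], [588.0, -56.8]]
knob [[543.   12.7  74. ]] footL/R [[531.  -13.1  34. ]
 [554.8  38.1  34. ]]
```

Emit:
carry_out:
  commands:
    - [0,0,-1,8,-1,60,0.4]
    - [0,0,-1,8,-1,100,0.4]
    - [0,0,-1,8,-1,130,0.4]
    - [0,0,-1,8,-1,150,0.4]
    - [0,0,-1,8,-1,165,0.4]
    - [0,0,-1,8,-1,170,0.4]
    - [0,0,-1,8,-1,170,0.4]
    - [0,0,-1,8,-1,170,-1]
    - [0,0,-1,8,-1,170,-1]
    - [0,0,-1,8,-1,170,-1]
    - [0,0,-1,8,-1,170,-1]
    - [0,0,-1,8,-1,170,-1]
    - [0,0,-1,8,-1,170,-1]
    - [0,0,-1,8,-1,170,-1]
  force: 15

```text
time_s: 3.9
ee_pos: [543.8, 11.0, 44.3]
ee_rot: [180.0, 0.0, 156.0]
force: [-0.3, 0.2, 3.1]
gripper_width: 29.6
gripper_force: 15.0
```

Emit:
carry_out:
  commands:
    - [0,0,0,0,0,-3,-1]
    - [0,0,0,0,0,-5,-1]
    - [0,0,0,8,5,-5,-1]
    - [0,0,0,16,10,-5,-1]
    - [0,0,0,22.5,14,-5,-1]
    - [0,0,0,22.5,14,-5,-1]
    - [0,0,0,22.5,14,-5,-1]
    - [0,0,0,22.5,14,-5,-1]

```text
time_s: 4.7
ee_pos: [528.7, 32.8, 49.0]
ee_rot: [180.0, 0.0, 156.0]
force: [-0.2, -0.7, -1.3]
gripper_width: 29.3
gripper_force: 15.0
```

```bash
python3 - <<'E'
from h import *
s,f,c=shot("w3");print(np.round(s["ee_pos"],1),np.round(s["ee_rot"],1),s["time_s"],s["gripper_width"])
cv2.imwrite("pics/w3b.png",cv2.resize(f,(800,600),interpolation=cv2.INTER_CUBIC))
E
```

```text
[528.7  32.8  49. ] [180.   0. 156.] 4.7 29.34981129891231
```

View pics/w3b.png

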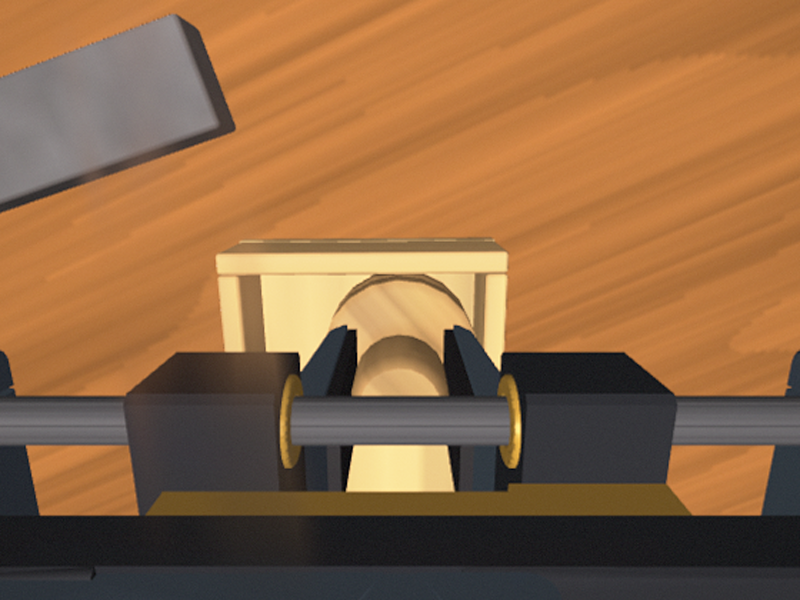

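The held finial now stands near the front-right corner of the box. The rim's outer corners are at view (216,253) and (507,253), and the foot's front edge is at about row 283.

```bash
cat >> h.py <<'E'
BC=np.array([550.2,8.2]);BY=-23.8
def box(P):
    P=np.atleast_2d(P)[:,:2]-BC;a=np.radians(BY);return P@np.array([[np.cos(a),-np.sin(a)],[np.sin(a),np.cos(a)]])
E
python3 - <<'E'
from h import *
s=state();c=cam("wrist",s)
g=lambda *p:np.array(p)*.7
print("TCP",box(s["ee_pos"]))
print("rim outer LR",box(cast(c,g((216,253),(507,253)),38)).round(1).tolist())
print("rim inner front",box(cast(c,g((262,275),(470,273)),38)).round(1).tolist())
print("inner LR at row 300",box(cast(c,g((241,300),(485,300)),38)).round(1).tolist())
print("foot front/L/R",box(cast(c,g((401,282),(331,320),(474,320)),39)).round(1).tolist())
E
```

```text
TCP [[-29.53145916  13.784782  ]]
rim outer LR [[-69.2, -51.7], [-68.8, 51.0]]
rim inner front [[-61.2, -36.0], [-61.6, 38.1]]
inner LR at row 300 [[-52.1, -44.3], [-51.7, 43.8]]
foot front/L/R [[-58.7, 13.5], [-44.7, -11.9], [-44.5, 39.9]]
```

Emit:
carry_out:
  commands:
    - [0,0,0,1,0,2,-1]
    - [0,0,0,1,0,4,-1]
    - [0,0,0,1,0,5.2,-1]
    - [0,0,0,1,0,5.2,-1]
    - [0,0,0,1,0,5.2,0]
    - [0,0,0,1,0,5.2,0]
    - [0,0,0,1,0,5.2,0]
    - [0,0,0,1,0,5.2,0]
    - [0,0,0,1,0,-10,0]
    - [0,0,0,1,0,-50,0.4]
    - [0,0,0,1,0,-90,0.4]
    - [0,0,0,1,0,-115,0.4]
    - [0,0,0,1,0,-115,0.4]
    - [0,0,0,1,0,-115,0.4]

```text
time_s: 6.15
ee_pos: [527.4, 33.2, 163.9]
ee_rot: [180.0, 0.0, 156.0]
force: [0.2, -0.1, -0.0]
gripper_width: 63.7
gripper_force: 0.0
```

Emit:
carry_out:
  commands:
    - [0,0,-32.5,182,230.5,0,0.4]
    - [0,0,-32.5,182,230.5,0,0.4]
    - [0,0,-32.5,182,230.5,0,0.4]
    - [0,0,-32.5,182,230.5,0,0.4]
    - [0,0,-32.5,182,230.5,0,0.4]
    - [0,0,-32.5,182,230.5,0,0.4]
    - [0,0,-32.5,182,230.5,0,0.4]
    - [0,0,-32.5,182,230.5,0,0.4]
    - [0,0,-32.5,182,230.5,0,0.4]
    - [0,0,-32.5,182,230.5,0,0.4]

```text
time_s: 7.15
ee_pos: [455.1, 316.3, 163.4]
ee_rot: [-180.0, -0.1, -171.6]
force: [-0.0, 0.2, -0.2]
gripper_width: 64.2
gripper_force: 0.0
```

```bash
python3 - <<'E'
from h import *
s,f,c=shot("w4");print(np.round(s["ee_pos"],1),np.round(s["ee_rot"],1))
x0,y0=210,120;r=f[y0:246,x0:350];h=cv2.cvtColor(r,cv2.COLOR_BGR2HSV)
m=((h[:,:,1]<146)&(h[:,:,2]>100)).astype(np.uint8)*255
m=cv2.morphologyEx(m,cv2.MORPH_OPEN,np.ones((3,3)));m=cv2.morphologyEx(m,cv2.MORPH_CLOSE,np.ones((7,7)))
k=max(cv2.findContours(m,0,2)[0],key=cv2.contourArea);R=cv2.minAreaRect(k);b=cv2.boxPoints(R)+[x0,y0];b=b[np.argsort(b[:,1])]
P=np.r_[cast(c,b[:2],0),cast(c,b[2:],26)][:,:2];print(R,b.tolist(),P.round(1).tolist(),P.mean(0))
cv2.imwrite("pics/w4b.png",cv2.resize(f[90:300,140:420],(800,600),interpolation=cv2.INTER_CUBIC))
E
```

```text
[455.1 316.3 163.4] [-1.800e+02 -1.000e-01 -1.716e+02]
((72.5, 77.5), (67.0, 67.0), 90.0) [[249.0, 164.0], [316.0, 164.0], [316.0, 231.0], [249.0, 231.0]] [[432.6, 283.0], [423.6, 343.7], [479.3, 350.8], [487.9, 292.1]] [455.83862978 317.40360127]
```

View pics/w4b.png

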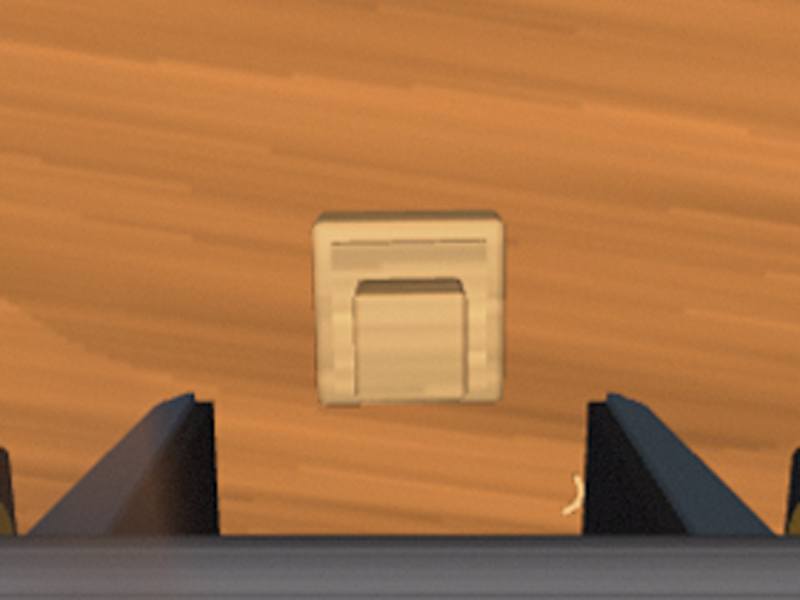

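The finial is square to the tool and centred, with the knob at view (410,340). I descend and grip.

Emit:
carry_out:
  commands:
    - [0,0,0,0,1,40,0.4]
    - [0,0,0,0,1,80,0.4]
    - [0,0,0,0,1,110,0.4]
    - [0,0,0,0,1,122,0.4]
    - [0,0,0,0,1,128,0.4]
    - [0,0,0,0,1,128,0.4]
    - [0,0,0,0,1,128,-1]
    - [0,0,0,0,1,128,-1]
    - [0,0,0,0,1,128,-1]
    - [0,0,0,0,1,128,-1]
    - [0,0,0,0,1,128,-1]
    - [0,0,0,0,1,128,-1]
    - [0,0,0,0,1,120,-1]
    - [0,0,0,0,1,90,-1]
    - [0,0,0,0,1,50,-1]
    - [0,0,0,0,1,0,-1]
    - [0,0,0,0,1,0,-1]
    - [0,0,0,0,1,0,-1]
  force: 20

```text
time_s: 9.0
ee_pos: [455.1, 319.0, 165.3]
ee_rot: [179.9, 0.1, -171.5]
force: [-1.0, -1.1, -1.2]
gripper_width: 30.3
gripper_force: 20.0
```

Emit:
carry_out:
  commands:
    - [0,0,32.3,-82,-326,0,-1]
    - [0,0,32.3,-82,-326,0,-1]
    - [0,0,32.3,-82,-326,0,-1]
    - [0,0,32.3,-82,-326,0,-1]
    - [0,0,32.3,-82,-326,0,-1]
    - [0,0,32.3,-82,-326,0,-1]
    - [0,0,32.3,-82,-326,0,-1]
    - [0,0,32.3,-82,-326,0,-1]
    - [0,0,32.3,-82,-326,0,-1]
    - [0,0,32.3,-82,-326,0,-1]
    - [0,0,32.3,-82,-326,40,-1]
    - [0,0,32.3,-82,-326,70,-1]
    - [0,0,32.3,-82,-326,82,-1]
    - [0,0,32.3,-82,-326,82,-1]
    - [0,0,32.3,-82,-326,82,-1]

```text
time_s: 10.5
ee_pos: [585.0, 9.2, 82.9]
ee_rot: [180.0, 0.1, 156.3]
force: [1.0, -0.3, -0.8]
gripper_width: 30.3
gripper_force: 20.0
```

```bash
python3 - <<'E'
from h import *
s,f,c=shot("w5");print(np.round(s["ee_pos"],1),np.round(s["ee_rot"],1),box(s["ee_pos"]),s["gripper_width"])
cv2.imwrite("pics/w5b.png",cv2.resize(f,(800,600),interpolation=cv2.INTER_CUBIC))
E
```

```text
[585.    9.2  82.9] [1.800e+02 1.000e-01 1.563e+02] [[31.37701371 14.98356159]] 30.327751628756214
```

View pics/w5b.png

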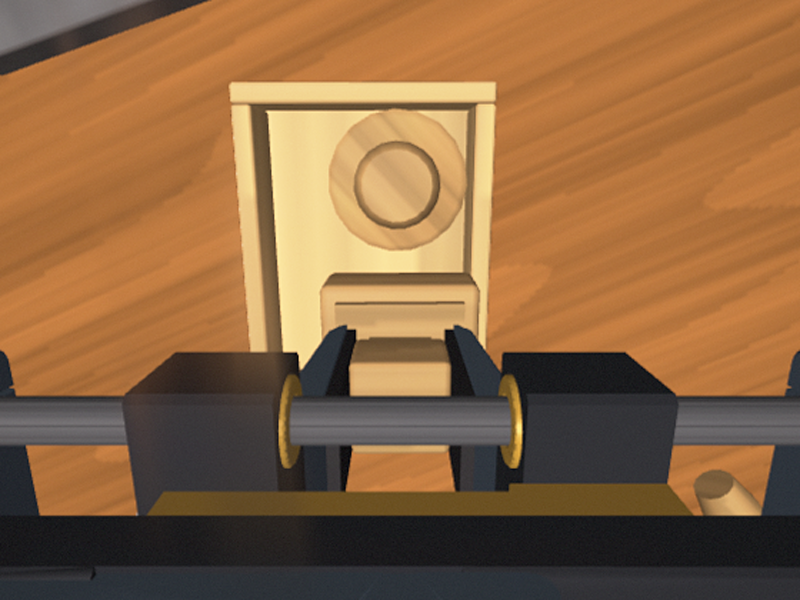

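```bash
python3 - <<'E'
from h import *
f=cv2.imread("pics/w5.png");s=state();c=cam("wrist",s)
g=lambda *p:np.array(p)*.7
zb=s["ee_pos"][2]-35.5
print("rim out",box(cast(c,g((230,84),(496,83)),38)).round(1).tolist())
print("rim inner L/R row180",box(cast(c,g((253,180),(475,180)),38)).round(1).tolist())
print("round L/R/back",box(cast(c,g((329,180),(467,180),(397,250)),34)).round(1).tolist(),"knob",box(cast(c,g((397,184)),74)).round(1))
print("sq bottom front",box(cast(c,g((329,273),(473,273)),zb)).round(1).tolist(),"top front",box(cast(c,g((321,290),(479,290)),zb+26)).round(1).tolist())
E
```

```text
rim out [[-67.8, -51.5], [-68.2, 51.5]]
rim inner L/R row180 [[-31.6, -45.2], [-31.6, 44.7]]
round L/R/back [[-31.5, -15.0], [-31.5, 41.9], [-2.4, 13.0]] knob [[-31.4  13.2]]
sq bottom front [[4.7, -14.4], [4.7, 43.8]] top front [[5.5, -13.9], [5.5, 42.4]]
```

Emit:
carry_out:
  commands:
    - [0,0,0,3,-1.5,0,-1]
    - [0,0,0,3,-1.5,0,-1]
    - [0,0,0,3,-1.5,0,-1]
    - [0,0,0,3,-1.5,8,-1]
    - [0,0,0,3,-1.5,16,-1]
    - [0,0,0,3,-1.5,24,-1]
    - [0,0,0,3,-1.5,30,-1]
    - [0,0,0,3,-1.5,34,-1]
    - [0,0,0,3,-1.5,36,-1]
    - [0,0,0,3,-1.5,37,-1]
    - [0,0,0,3,-1.5,38,-1]
    - [0,0,0,3,-1.5,38,-1]
    - [0,0,0,3,-1.5,38,-1]

```text
time_s: 11.85
ee_pos: [581.0, 8.4, 44.4]
ee_rot: [180.0, 0.0, 156.2]
force: [-0.9, 0.3, 2.5]
gripper_width: 30.0
gripper_force: 20.0
```

Emit:
carry_out:
  commands:
    - [0,0,0,0,0,0.6,-1]
    - [0,0,0,0,0,1,-1]
    - [0,0,0,0,0,1,-1]
    - [0,0,0,0,0,1,-1]

```text
time_s: 12.25
ee_pos: [581.0, 8.4, 44.4]
ee_rot: [180.0, 0.0, 156.2]
force: [-3.4, 1.0, 9.1]
gripper_width: 30.3
gripper_force: 20.0
```

Emit:
carry_out:
  commands:
    - [0,0,0,0,0,-1,0]
    - [0,0,0,0,0,-1,0]
    - [0,0,0,0,0,-1,0]
    - [0,0,0,0,0,-1,0]
    - [0,0,0,0,0,-10,0]
    - [0,0,0,0,0,-50,0]
    - [0,0,0,0,0,-100,0.3]
    - [0,0,0,0,0,-150,0.3]
    - [0,0,0,0,0,-170,0.3]
    - [0,0,6,-86,-332,-170,0.3]
    - [0,0,6,-86,-332,-170,0.3]
    - [0,0,6,-86,-332,-170,0.3]
    - [0,0,6,-86,-332,-170,0.3]
    - [0,0,6,-86,-332,-170,0.3]
    - [0,0,6,-86,-332,-170,0.3]
    - [0,0,6,-86,-332,-170,0.3]
    - [0,0,6,-86,-332,-170,0.3]
    - [0,0,6,-86,-332,-170,0.3]
    - [0,0,6,-86,-332,-170,0.3]
    - [0,0,6,-86,-332,-170,0.3]

```text
time_s: 14.25
ee_pos: [526.1, -328.7, 213.2]
ee_rot: [180.0, 0.0, 150.3]
force: [-0.3, 0.0, 0.6]
gripper_width: 59.2
gripper_force: 0.0
```

```bash
python3 - <<'E'
from h import *
s,f,c=shot("w6");print(np.round(s["ee_pos"],1),np.round(s["ee_rot"],1))
h=cv2.cvtColor(f,cv2.COLOR_BGR2HSV)
q=proj(c,[526,-331,95])[0];print(q,h[int(q[1]),int(q[0])])
m=((h[:,:,1]<146)&(h[:,:,2]>100)&(h[:,:,0]>8)&(h[:,:,0]<30)).astype(np.uint8)*255
m=cv2.morphologyEx(m,cv2.MORPH_OPEN,np.ones((3,3)));m=cv2.morphologyEx(m,cv2.MORPH_CLOSE,np.ones((5,5)))
for k in cv2.findContours(m[:245],0,2)[0]:
    if cv2.contourArea(k)>400: print(cv2.contourArea(k),cv2.boundingRect(k),cv2.minAreaRect(k),cv2.approxPolyN(cv2.convexHull(k),4).reshape(-1,2).tolist())
cv2.imwrite("pics/w6b.png",cv2.resize(f[60:300,120:440],(800,600),interpolation=cv2.INTER_CUBIC))
E
```

```text
[ 526.1 -328.7  213.2] [180.    0.  150.3]
[278.20832573 204.59452609] [ 17 118 222]
2333.0 (475, 187, 85, 58) ((517.0, 215.5), (57.0, 84.0), 90.0) [[559, 202], [559, 217], [479, 255], [473, 182]]
2998.0 (257, 137, 31, 108) ((272.0, 190.5), (107.0, 30.0), 90.0) [[287, 137], [286, 244], [258, 244], [256, 137]]
5556.0 (0, 128, 94, 117) ((46.5, 186.0), (116.0, 93.0), 90.0) [[43, 174], [94, 244], [0, 244], [0, 127]]
2082.5 (537, 0, 23, 114) ((548.0, 56.5), (113.0, 22.0), 90.0) [[559, 0], [559, 112], [536, 113], [544, 0]]
```

View pics/w6b.png

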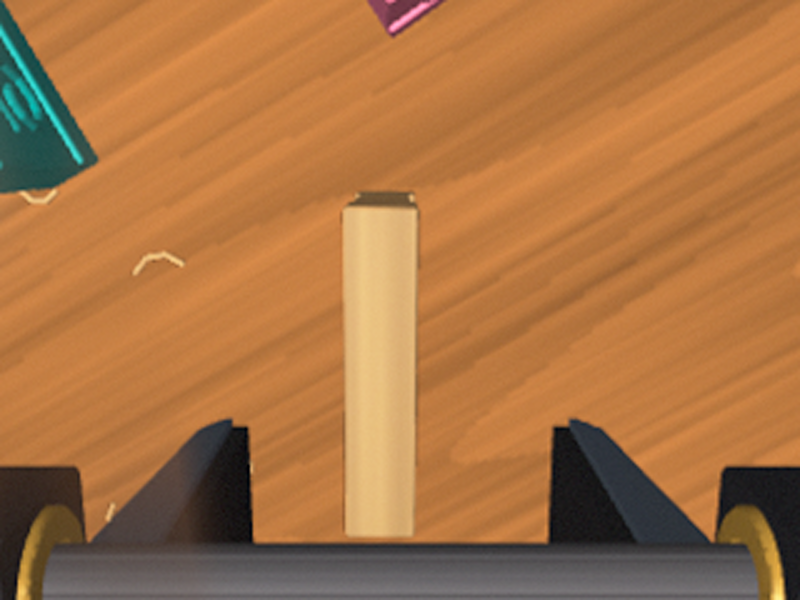

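The panel's top face lies at view (343–418, 206–536), parallel to the tool, so I work out the offset from there.

```bash
python3 - <<'E'
from h import *
s=state();c=cam("wrist",s);g=np.array([(343,206),(418,206),(414,536),(345,536)])*.4+[120,60]
P=cast(c,g,95);T=rot(s["ee_rot"]);L=(P-s["ee_pos"])@T
print(L.round(1).tolist(),L.mean(0).round(1))
E
```

```text
[[49.0, -18.4, 118.2], [49.0, 5.1, 118.2], [-62.7, 4.1, 118.2], [-62.6, -19.6, 118.2]] [ -6.8  -7.2 118.2]
```

Emit:
carry_out:
  commands:
    - [0,0,0.5,-7,-7,40,0.3]
    - [0,0,0.5,-7,-7,80,0.3]
    - [0,0,0.5,-7,-7,115,0.3]
    - [0,0,0.5,-7,-7,135,0.3]
    - [0,0,0.5,-7,-7,142,0.3]
    - [0,0,0.5,-7,-7,142,0.3]
    - [0,0,0.5,-7,-7,142,-1]
    - [0,0,0.5,-7,-7,142,-1]
    - [0,0,0.5,-7,-7,142,-1]
    - [0,0,0.5,-7,-7,142,-1]
    - [0,0,0.5,-7,-7,142,-1]
    - [0,0,0.5,-7,-7,142,-1]
    - [0,0,0.5,-7,-7,142,-1]
    - [0,0,0.5,-7,-7,142,-1]
  force: 35

```text
time_s: 15.7
ee_pos: [528.5, -339.8, 71.4]
ee_rot: [180.0, 0.0, 149.7]
force: [-0.3, 1.6, 4.9]
gripper_width: 23.8
gripper_force: 34.9
```

Emit:
carry_out:
  commands:
    - [0,0,0,0,0,-10,-1]
    - [0,0,0,0,0,-40,-1]
    - [0,0,0,0,0,-80,-1]
    - [0,0,0,0,0,-110,-1]
    - [0,0,-6.5,40,73,-110,-1]
    - [0,0,-6.5,80,147,-110,-1]
    - [0,0,-6.5,120,220,-110,-1]
    - [0,0,-6.5,140,257,-110,-1]
    - [0,0,-6.5,153,281.4,-110,-1]
    - [0,0,-6.5,153,281.4,-110,-1]
    - [0,0,-6.5,153,281.4,-110,-1]
    - [0,0,-6.5,153,281.4,-110,-1]
    - [0,0,-6.5,153,281.4,-110,-1]
    - [0,0,-6.5,153,281.4,-80,-1]
    - [0,0,-6.5,153,281.4,-60,-1]
    - [0,0,-6.5,153,281.4,-50,-1]
    - [0,0,-6.5,153,281.4,-50,-1]
    - [0,0,-6.5,153,281.4,-50,-1]
    - [0,0,-6.5,153,281.4,-50,-1]

```text
time_s: 17.6
ee_pos: [539.0, -20.0, 122.1]
ee_rot: [180.0, 0.1, 156.2]
force: [0.3, 1.1, -1.5]
gripper_width: 23.6
gripper_force: 35.0
```

```bash
python3 - <<'E'
from h import *
s,f,c=shot("w7");shot("t7","top");shot("s7","side")
print(np.round(s["ee_pos"],2),np.round(s["ee_rot"],1),box(s["ee_pos"]).round(2),s["gripper_width"],s["gripper_force"])
# along the box-y line at x=-31 (round) / expected edges on this picture: scan columns for brightness steps
for x,z,n in((-50,38,'rim row'),(-31,34,'round foot row')):
    ys=np.arange(-56,57,1.0);a=np.radians(BY);W=np.c_[BC[0]+np.cos(a)*x-np.sin(a)*ys,BC[1]+np.sin(a)*x+np.cos(a)*ys,np.full(len(ys),z)]
    p=proj(c,W);v=cv2.remap(cv2.cvtColor(f,6),p[:,0].astype(np.float32),p[:,1].astype(np.float32),1).ravel()
    print(n,p[[0,-1]].round(),v.tolist())
E
```

```text
[539.01 -19.96 122.08] [1.800e+02 1.000e-01 1.562e+02] [[  1.12 -30.28]] 23.606428924537703 34.953224658966064
rim row [[244. 143.]
 [406. 142.]] [137, 137, 137, 134, 180, 214, 218, 221, 220, 214, 211, 160, 90, 88, 87, 88, 88, 88, 88, 90, 89, 88, 89, 88, 89, 89, 87, 88, 88, 87, 87, 89, 87, 88, 88, 87, 88, 87, 89, 132, 197, 202, 212, 212, 160, 114, 120, 172, 187, 184, 178, 177, 178, 178, 178, 177, 179, 181, 184, 185, 185, 185, 186, 188, 191, 192, 190, 188, 183, 174, 175, 181, 185, 189, 192, 192, 192, 191, 193, 194, 195, 194, 194, 192, 192, 193, 191, 183, 173, 174, 191, 199, 187, 124, 112, 107, 112, 115, 119, 121, 179, 213, 217, 219, 220, 222, 223, 181, 132, 132, 131, 130, 127]
round foot row [[245. 169.]
 [402. 169.]] [140, 138, 138, 119, 166, 183, 188, 189, 190, 189, 191, 194, 197, 198, 203, 202, 203, 201, 199, 198, 198, 197, 197, 195, 195, 196, 194, 193, 192, 191, 188, 189, 186, 186, 185, 185, 183, 184, 184, 185, 186, 187, 189, 193, 171, 130, 155, 187, 186, 185, 184, 182, 183, 184, 184, 186, 173, 112, 109, 118, 126, 138, 153, 164, 177, 193, 195, 193, 190, 182, 177, 176, 176, 174, 174, 172, 173, 175, 178, 179, 181, 183, 183, 184, 186, 186, 188, 189, 191, 174, 133, 108, 102, 170, 182, 181, 168, 137, 116, 118, 119, 165, 210, 218, 219, 220, 222, 225, 207, 142, 129, 127, 125]
```

Emit:
carry_out:
  commands:
    - [0,0,0,0,0,6,-1]
    - [0,0,0,0,0,11,-1]
    - [0,0,0,0,0,14,-1]
    - [0,0,0,0,0,17,-1]
    - [0,0,0,0,0,20,-1]
    - [0,0,0,0,0,20,-1]

```text
time_s: 18.35
ee_pos: [537.8, -19.5, 100.4]
ee_rot: [-180.0, -0.1, 156.2]
force: [-0.1, 0.5, -0.9]
gripper_width: 23.6
gripper_force: 35.0
```

Emit:
carry_out:
  commands:
    - [0,0,0,0,0,5,-1]
    - [0,0,0,0,0,10,-1]
    - [0,0,0,0,0,14,-1]
    - [0,0,0,0,0,17,-1]
    - [0,0,0,0,0,19,-1]
    - [0,0,0,0,0,20,-1]
    - [0,0,0,0,0,20.5,-1]
    - [0,0,0,0,0,20.5,-1]
    - [0,0,0,0,0,20.5,-1]

```text
time_s: 19.25
ee_pos: [538.2, -19.5, 80.6]
ee_rot: [180.0, 0.0, 156.2]
force: [-0.4, 0.6, -1.1]
gripper_width: 24.2
gripper_force: 35.0
```

Emit:
carry_out:
  commands:
    - [0,0,0,0,0,0.7,-1]
    - [0,0,0,0,0,1.4,-1]
    - [0,0,0,0,0,1.4,-1]
    - [0,0,0,0,0,1.4,-1]

```text
time_s: 19.65
ee_pos: [538.3, -19.5, 79.4]
ee_rot: [180.0, 0.0, 156.2]
force: [-1.5, 0.9, 2.8]
gripper_width: 23.6
gripper_force: 35.0
```

Emit:
carry_out:
  commands:
    - [0,0,0,0,0,0.4,-1]
    - [0,0,0,0,0,0.4,-0.1]
    - [0,0,0,0,0,0.4,-0.1]
    - [0,0,0,0,0,0.4,-0.1]
    - [0,0,0,0,0,0.4,-0.1]
    - [0,0,0,0,0,-10,-0.1]
    - [0,0,0,0,0,-30,-0.1]
    - [0,0,0,0,0,-70,0]
    - [0,0,0,0,0,-110,0]
    - [0,0,0,0,0,-140,0]
    - [0,0,0,0,0,-140,0]
    - [0,0,0,0,0,-140,0]

```text
time_s: 20.85
ee_pos: [538.2, -19.6, 220.0]
ee_rot: [180.0, 0.1, 156.2]
force: [-0.3, -0.8, -0.4]
gripper_width: 45.4
gripper_force: 0.0
```

```bash
python3 - <<'E'
from h import *
s,f,c=shot("w8");t=shot("t8","top");q=shot("s8","side")
print(np.round(s["ee_pos"],1),s["time_s"],np.round(s["force"],1))
h=cv2.cvtColor(f,cv2.COLOR_BGR2HSV)
# panel top face: bright region around expected place at z=103
p=proj(c,np.array([[*(BC),103]]));a=np.radians(BY)
def W(x,y,z):return [BC[0]+np.cos(a)*x-np.sin(a)*y,BC[1]+np.sin(a)*x+np.cos(a)*y,z]
def scan(pts):
    p=proj(c,pts).astype(np.float32);return cv2.remap(cv2.cvtColor(f,6),p[:,0],p[:,1],1).ravel().tolist()
for x in(-45,0,25):print("panel across x",x,"y -50..0",scan([W(x,y,103) for y in np.arange(-50,1,1.)]))
print("along y=-30, x -64..-48",scan([W(x,-30,103) for x in np.arange(-64,-47,1.)]))
for x0 in(-31,31):print("knob at",x0,scan([W(x0,y,74) for y in np.arange(-12,40,1.)]))
print("feet along x at y=37,z=34",scan([W(x,37,34) for x in np.arange(-30,40,2.)]))
E
```

```text
[538.2 -19.6 220. ] 20.85 [-0.3 -0.8 -0.4]
panel across x -45 y -50..0 [132, 120, 193, 219, 220, 222, 225, 212, 182, 188, 190, 192, 197, 201, 203, 201, 198, 198, 197, 196, 196, 193, 190, 187, 187, 185, 184, 184, 187, 190, 181, 125, 145, 178, 182, 184, 187, 190, 194, 196, 198, 198, 198, 197, 196, 194, 173, 125, 104, 109, 117]
panel across x 0 y -50..0 [139, 120, 191, 221, 218, 216, 218, 184, 182, 187, 186, 189, 193, 199, 201, 201, 198, 197, 198, 198, 197, 192, 188, 186, 183, 183, 180, 180, 181, 184, 178, 156, 179, 191, 185, 180, 191, 192, 191, 191, 190, 191, 192, 191, 192, 192, 192, 193, 194, 193, 193]
panel across x 25 y -50..0 [140, 142, 183, 217, 219, 219, 217, 207, 183, 182, 185, 187, 192, 196, 198, 197, 195, 195, 195, 197, 196, 191, 187, 183, 182, 179, 177, 177, 179, 181, 172, 156, 176, 183, 184, 167, 178, 181, 181, 181, 180, 182, 164, 111, 104, 165, 178, 177, 175, 177, 179]
along y=-30, x -64..-48 [211, 191, 218, 222, 200, 93, 86, 109, 180, 196, 195, 194, 196, 195, 195, 194, 195]
knob at -31 [198, 191, 186, 184, 187, 187, 185, 185, 153, 112, 115, 134, 156, 184, 198, 200, 199, 199, 197, 196, 196, 194, 194, 187, 180, 177, 176, 175, 172, 174, 174, 178, 180, 182, 185, 186, 182, 146, 105, 129, 161, 162, 168, 163, 144, 117, 113, 117, 170, 209, 218, 219]
knob at 31 [191, 192, 192, 192, 192, 193, 187, 142, 105, 141, 174, 178, 178, 177, 177, 178, 177, 177, 177, 178, 178, 177, 176, 178, 173, 170, 169, 170, 172, 139, 79, 52, 49, 50, 59, 79, 102, 121, 148, 187, 186, 174, 169, 147, 104, 104, 115, 116, 154, 213, 220, 218]
feet along x at y=37,z=34 [179, 174, 164, 165, 174, 168, 156, 190, 200, 199, 200, 199, 200, 202, 175, 134, 191, 202, 200, 192, 189, 188, 188, 187, 183, 181, 177, 179, 197, 190, 181, 183, 184, 183, 182]
```

The panel's top edge lies parallel to the box at y ≈ -42 to -19, and both knobs sit in their expected places. The gripper is clear, so I hand in.

```bash
python3 -c "
import workcell
print(workcell.workorder.job_done())"
```

```text
the job is handed in; nothing more can be done
None
```

I packed the round finial, the square finial and the panel into the box, each set down gently and standing upright by the last camera measurements, and handed the job in at about 21 s; no verdict came back.

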